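# Stagger the instrument cassettes for drying

## Task

Stagger the instrument cassettes for drying: push the green-lipped cassette along the blue-lipped one it sits on, up against the rack's red end stop, so that it steps out and uncovers the blue lip at the other end. Then set the yellow-lipped cassette on top of it, stepped back the other way so that it lies squarely above the blue-lipped one and leaves the green lip next to the stop uncovered. Keep the cassettes level, set the yellow one down rather than dropping it, and leave the other things on the table where they are.

Things in the scene. Friction and masses are not known exactly. Their poses are not given: they have to be found in the camera images.
- rack: fixed steel drying rack (plate 270 x 84 mm) with a fixed bottom cassette: beige, blue lips 25 mm long across both ends of its top, 180 mm long (rack's x), 56 mm wide, from 10 to 42 mm above the table; its rim at 42 mm carries the middle cassette. Origin: on the table under that cassette's centre; x points to the red end stop, z up. May point any way, on the left or the right
- rack_stop (a point): the rack's upright red end stop, 70 mm wide, 8 mm thick: this point is the middle of its inner face's top edge, 66 mm above the table, at x = +120 mm in the rack's frame, so 30 mm beyond the bottom cassette's end
- middle: loose open beige instrument cassette, a box 180 mm long (x), 56 wide (y), 32 high, walls 4 mm, flat underside, instruments below the rim, flat green lips 25 mm long across both ends of its top; same end for end; 0.17 to 0.35 kg. Origin: centre of its underside, z up. Starts on the bottom cassette, nearly end to end with it, free to slide; at the stop its origin is at x = +30 mm in the rack's frame
- loose: loose open beige instrument cassette, a box 180 mm long (x), 56 wide (y), 32 high, walls 4 mm, flat underside, instruments below the rim, flat yellow lips 25 mm long across both ends of its top; same end for end; 0.17 to 0.35 kg. Origin: centre of its underside, z up. Starts on the table; on top of the stack its underside is 74 mm above the table
- glove_box: bystander: light blue glove box, 220 x 110 x 75 mm; origin at the centre of its underside
- pad: bystander: pink practice pad, 90 x 120 x 10 mm; origin at the centre of its underside
- cup: bystander: round steel cup, 72 mm wide and 85 mm high, with instruments standing up to 140 mm; origin at the centre of its underside

How it is judged:
By the outcome, as a careful person would: the job done as asked, in the order asked, and still so for the second after the job is handed in, with the robot touching nothing.
It also fails if it takes over 58 s, if anything falls off the work surface, if the arm or the gripper's body presses on something with over 40 N, if the wrist force passes 120 N, or if a joint passes its speed limit or range.

## Robot

A 6-joint arm with a two-finger parallel gripper is mounted at the origin on the work surface. World frame = base frame: x ahead of the robot, y to its left, z up, the work surface at z = 0. Lengths are in m, angles in degrees, forces in N, time in s.
With the tool pointing down it reaches from about 0.375 to 0.9 m from the base axis. Payload 3.1 kg.
Tool frame: the origin (TCP) lies between the finger pads; the fingertips stand 22 mm ahead of it and the grasp point (between the pads) lies 3 mm ahead of it (bot.tip_extent is the distance from the TCP to the fingertips, in m); y points along the fingers, z is the direction in which the jaws open and shut, and the axes are right-handed (so a half turn about y gives the same grasp; the last joint's range is limited). The gripper opens to 87 mm and grips with 3 to 60 N. Pads are 19 mm wide; open, the fingers measure 117 mm over their backs; the gripper's body (75 mm by 190 mm) begins 51 mm behind the grasp point.
Start: joints at [-79.383, 30.224, 82.088, -0, 67.689, -10.227], TCP at [0.222, -0.584, 0.245] pointing down, gripper open.
Joint ranges: [-176.69, 176.69], [-43.24, 126.21], [12.49, 139.97], [-82, 262], [0, 151.66], [-163.58, 163.58]. Speed limits (degrees/s): [159.86, 159.86, 180, 180, 180, 180].

## Interface

Orientations are given as a 3x3 rotation matrix whose columns are the frame's x, y, z axes.
In Python, from rig import bot, eyes, models gives the robot as it stands. The module is installed in compiled form; this text tells all that it offers.
- The arm moves only by the tool arm_command, never from a script. Its arguments are lists of equal length, an entry for each row: "translation": the shift along the tool's x, y, z each as a share of 0.08 m, from -1 to 1, a list of three; "rotation": the turn, a rotation vector about the tool's x, y, z each as a share of 60 degrees, from -1 to 1, a list of three; "grip": the closure, from -1 (fully open) to 1 (shut), so that 0 is half open. In form: {"translation": [[x, y, z], ...], "rotation": [[rx, ry, rz], ...], "grip": [grip, ...]}. A call has 1 to 5 rows; each row is the pose to reach, as a shift and turn from the pose commanded when the call began, along the tool's axes at that moment; what a row does not reach only later rows make up. A row lasts 1/10 s, in which the tool goes at most 50 mm and 8.59 degrees, less where a joint would pass 70% of its speed; a pose out of reach is approached as far as the arm can. A call with a number of a shift or a turn outside -1 to 1 is refused whole. A call with a gripper value outside its range is refused whole. The fingers move at their own pace and stop on an object; the grip force is fixed at half the most. Time passes only in rows, so rows that repeat a pose let the fingers close. It gives the time, the measured TCP pose, the force and the opening at its end, in the units of the state.
- bot.read_state(): the state, without advancing time (a new reading comes with each control period).
- eyes.capture(name): name is "side" or "top" or "wrist"; returns a dict with "image" (480x640x3 uint8, blue, green, red), "mtx" (3x3 intrinsics, pixels), "rvec" (rotation vector, rad) and "tvec" (3), from world to camera coordinates, as OpenCV has them; the wrist camera has in their place "hand_eye" (4x4, takes a point from camera to tool coordinates, whose origin is the TCP and whose axes are the tool frame's). Camera axes: x right, y down, z forward; pixel columns grow to the right and rows downward; lengths in m; the calibration is good to about 2 mm. The wrist camera is an equidistant fisheye: a pixel r from the principal point sees the ray r / f radians off the axis. A picture is of the moment at which its call begins: read the wrist's pose just before it. There is no depth.
- bot.hand_in(): hands the job in, once; it reports no verdict.
Trained networks look in the newest picture that a camera, given by its name, has taken for a name from the list of things; names that differ only in an ending like _2 or _b are one class to them, and where a whole thing is asked for, a point or a joint stands for the part that bears it (a point fixed in the world has none). Each returns a list of dicts, best first, with "conf" (0 to 1); they miss things now and then, are a little off and sometimes report something else, mostly with a low value. They report only what shows in the picture. A call takes as long as a camera call.
- models.recognise(camera, thing): "extent" ([left, top, right, bottom] as shares, 0 to 1, of the picture: columns of its width, rows of its height, round what is visible of it).
- models.spot_point(camera, thing): "point" ([column, row] as shares, 0 to 1, of the picture: columns of its width, rows of its height: a listed point, or the origin of a listed thing).
The state is a dict: "time_s": time; "joint_positions": joint angles; "qvel": joint speeds; "tau": joint torques, N m; "position": TCP position; "tcp_rot": TCP orientation; "force": force on the tool from outside, world axes, zero at the start; "moment": the same for the moment, N m; "opening": opening from 0.0 (shut) to 1.0 (fully open).
Only numpy, scipy, OpenCV 4.12 (cv2) and the standard library are available. Lean on these libraries where they do the work, as an engineer would, in place of code of your own. Each camera call takes 0.05 s, during which the arm holds its last target. There are 200 camera calls.

## Working session

There is one attempt and no reset: what is moved stays moved. The work goes in short steps, Python scripts to look and compute and a tool call to move; the robot and the scene stay as the last step left them, time stands still between calls to the robot, and variables do not carry over. Pictures are saved under pics/ and viewed, about 8 in all and at most 12, crops included, and the job is handed in when it is done.

Besides the shell and the picture viewer there is one more tool, called after "Call:" as a command line: name --argument value ..., lists and objects as JSON in quotes. arm_command: Moves the arm, as the interface text tells. Shift numbers are shares of 0.08 m and turn numbers shares of 60 degrees, none past 1 either way. Its arguments: {"type":"object","properties":{"translation":{"type":"array"},"rotation":{"type":"array"},"grip":{"type":"array"}},"required":["translation","rotation","grip"]}

```bash
mkdir -p pics; python3 - <<'E'
from rig import bot,eyes,models
import cv2,numpy as np
s=bot.read_state();print(s)
for c in("top","side"):
    d=eyes.capture(c);cv2.imwrite(f"pics/{c}0.png",d["image"]);print(c,d["mtx"].tolist(),d["rvec"],d["tvec"])
    for t in("rack","middle","loose"):
        print(t,models.spot_point(c,t)[:2],models.recognise(c,t)[:2])
    print(models.spot_point(c,"rack_stop")[:2])
E
```

```text
{'time_s': 0.0, 'joint_positions': array([-7.93812901e+01,  3.02802437e+01,  8.21566421e+01, -1.13654619e-04,
        6.76896466e+01, -1.02253507e+01]), 'qvel': array([-0.09853907,  0.1048711 ,  0.03952092, -0.03391924,  0.06717241,
       -0.0451239 ]), 'tau': array([ 2.77575697e-05, -4.40037096e+01, -1.76594210e+01,  6.34410605e-02,
        5.82223583e-02, -1.58458406e-04]), 'position': array([ 0.22230848, -0.58338672,  0.24355647]), 'tcp_rot': array([[-9.34552133e-01, -4.08751615e-04,  3.55826002e-01],
       [-3.55826023e-01,  2.17024829e-03, -9.34549694e-01],
       [-3.90232074e-04, -9.99997561e-01, -2.17365463e-03]]), 'force': array([ 0.21408081, -0.028477  ,  0.29234622]), 'moment': array([-0.01466105,  0.00229728, -0.00524758]), 'opening': 1.0003963601362995}
top [[493.4982875147539, 0.0, 322.7662454340811], [0.0, 493.4982875147539, 230.60589067680903], [0.0, 0.0, 1.0]] [ 2.16148556 -2.14508957  0.13926602] [0.01071108 0.6285267  1.46462839]
rack [{'point': [0.5705, 0.5413], 'conf': 0.64}] [{'extent': [0.5134, 0.4621, 0.6283, 0.6252], 'conf': 0.7}]
middle [{'point': [0.5755, 0.5275], 'conf': 0.88}] [{'extent': [0.5327, 0.4708, 0.615, 0.5929], 'conf': 0.63}]
loose [{'point': [0.3978, 0.5442], 'conf': 0.69}] [{'extent': [0.3569, 0.4938, 0.4386, 0.5958], 'conf': 0.92}]
[{'point': [0.6159, 0.6096], 'conf': 0.72}]
side [[618.5408405055528, 0.0, 322.38178030304675], [0.0, 618.5408405055528, 242.42730053585024], [0.0, 0.0, 1.0]] [ 0.55016355 -2.77898939  0.99208614] [0.56207981 0.2237491  1.56740096]
rack [{'point': [0.5605, 0.4808], 'conf': 0.63}] [{'extent': [0.4862, 0.421, 0.6384, 0.5331], 'conf': 0.74}]
middle [{'point': [0.5641, 0.4648], 'conf': 0.57}] [{'extent': [0.5097, 0.4235, 0.6167, 0.5033], 'conf': 0.75}]
loose [{'point': [0.4922, 0.6815], 'conf': 0.78}] [{'extent': [0.4347, 0.6335, 0.5545, 0.7338], 'conf': 0.91}]
[{'point': [0.6244, 0.4383], 'conf': 0.94}]
```

View pics/top0.png

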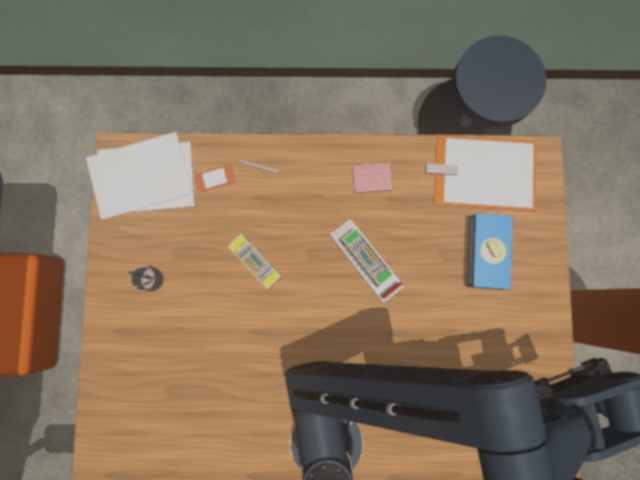

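View pics/side0.png

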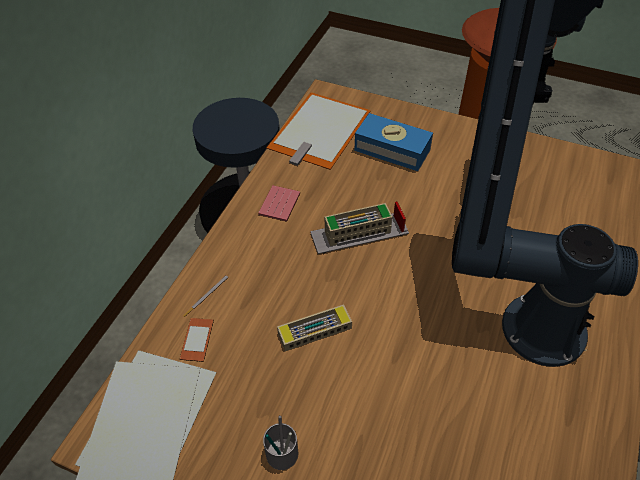

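The top view shows the rack at about (367,260) with its red stop toward the robot at (394,292). The loose cassette is at (254,262), and there is clear table between the two. The side view agrees.

```bash
cat > h.py <<'E'
from rig import bot,eyes,models
import cv2,numpy as np
def plane(d,px,z):
    R,_=cv2.Rodrigues(np.array(d["rvec"]));t=np.array(d["tvec"]).ravel()
    r=R.T@np.linalg.inv(d["mtx"])@np.array([px[0],px[1],1.]);c=-R.T@t
    return c+r*(z-c[2])/r[2]
HS={"yellow":((24,110,110),(34,255,255)),"green":((45,100,60),(80,255,255)),"red":((0,170,60),(6,255,255)),"blue":((100,130,60),(125,255,255))}
def blobs(img,col,ext=None,mn=15):
    m=cv2.inRange(cv2.cvtColor(img,cv2.COLOR_BGR2HSV),*map(np.array,HS[col]))
    if ext:
        z=np.zeros_like(m);a,b,c,e=ext;z[b:e,a:c]=m[b:e,a:c];m=z
    n,_,st,ce=cv2.connectedComponentsWithStats(m)
    o=sorted([(int(st[i,4]),ce[i].round(2)) for i in range(1,n) if st[i,4]>=mn],key=lambda x:-x[0])
    return o
E
python3 - <<'E'
from h import *
bx={"top":(215,205,420,310),"side":(260,190,420,360)}
for c in bx:
    d=eyes.capture(c)
    for col,z in(("yellow",.032),("green",.074),("red",.045)):
        for a,p in blobs(d["image"],col,bx[c],8): print(c,col,a,p,plane(d,p,z).round(4))
    if c=="top": top=d
    p=models.spot_point(c,"rack_stop")[0]["point"];print("stop",plane(d,(p[0]*640,p[1]*480),.066).round(4))
im=cv2.resize(top["image"][205:310,220:420],None,fx=4,fy=4,interpolation=cv2.INTER_CUBIC);cv2.imwrite("pics/crop.png",im)
E
```

```text
top yellow 102 [237.48 242.92] [0.5896 0.2762 0.032 ]
top yellow 98 [270.29 278.58] [0.4818 0.1735 0.032 ]
top green 53 [383.64 275.81] [ 0.4911 -0.165   0.074 ]
top green 43 [351.77 236.65] [ 0.6066 -0.0711  0.074 ]
stop [ 0.4411 -0.1929  0.066 ]
side yellow 162 [286.08 333.4 ] [0.5927 0.2721 0.032 ]
side yellow 155 [341.99 314.55] [0.4847 0.1683 0.032 ]
side green 110 [332.25 222.14] [ 0.6104 -0.0766  0.074 ]
side green 102 [383.14 210.57] [ 0.4945 -0.1703  0.074 ]
side red 45 [399.84 210.13] [ 0.4575 -0.2156  0.045 ]Traceback (most recent call last):
  File "<stdin>", line 8, in <module>
IndexError: list index out of range
```

Call:
arm_command --translation '[[-0.5,0,-0.33],[-0.98,0,-0.66],[-0.98,0,-0.66]]' --rotation '[[0,0,0],[0,0,0],[0,0,0]]' --grip '[-1,-1,-1]'

```text
time_s: 1.3
position: [0.2791, -0.5011, 0.2442]
tcp_rot: [[-0.933, 0.0, 0.36], [-0.36, 0.006, -0.933], [-0.002, -1.0, -0.005]]
force: [-0.5, 0.3, 0.4]
opening: 0.998
```

Call:
arm_command --translation '[[-0.5,0,-0.33],[-0.98,0,-0.66],[-0.98,0,-0.66]]' --rotation '[[0,0,0],[0,0,0],[0,0,0]]' --grip '[-1,-1,-1]'

```text
time_s: 1.6
position: [0.3332, -0.4247, 0.2444]
tcp_rot: [[-0.933, -0.0, 0.36], [-0.36, 0.004, -0.933], [-0.001, -1.0, -0.004]]
force: [-0.0, 0.2, -0.4]
opening: 1.0
```

Call:
arm_command --translation '[[-0.5,0,-0.33],[-0.98,0,-0.66],[-0.98,0,-0.66]]' --rotation '[[0,0,0],[0,0,0],[0,0,0]]' --grip '[-1,-1,-1]'

```text
time_s: 1.9
position: [0.3875, -0.3486, 0.2446]
tcp_rot: [[-0.933, 0.0, 0.361], [-0.361, 0.002, -0.933], [-0.001, -1.0, -0.002]]
force: [-0.4, 0.3, 0.7]
opening: 1.001
```

Call:
arm_command --translation '[[-0.5,0,-0.33],[-0.98,0,-0.66],[-0.98,0,-0.66]]' --rotation '[[0,0,0],[0,0,0],[0,0,0]]' --grip '[-1,-1,-1]'

```text
time_s: 2.2
position: [0.4421, -0.2723, 0.2447]
tcp_rot: [[-0.933, 0.001, 0.361], [-0.361, 0.001, -0.933], [-0.001, -1.0, -0.001]]
force: [-0.0, 1.0, -0.4]
opening: 0.999
```

Call:
arm_command --translation '[[-0.5,0,-0.33],[-0.98,0,-0.66],[-0.98,0,-0.66]]' --rotation '[[0,-0.1,0],[0,-0.2,0],[0,-0.305,0]]' --grip '[-1,-1,-1]'

```text
time_s: 2.5
position: [0.497, -0.1958, 0.2448]
tcp_rot: [[-0.77, 0.002, 0.638], [-0.638, 0.0, -0.77], [-0.001, -1.0, 0.001]]
force: [-1.0, -0.7, -0.1]
opening: 0.998
```

```bash
python3 - <<'E'
from h import *
s=bot.read_state();print(s["position"],s["tcp_rot"].round(3))
d=eyes.capture("wrist");print(d["mtx"],d["hand_eye"]);cv2.imwrite("pics/w0.png",d["image"])
E
```

```text
[ 0.4970348  -0.19582651  0.24477151] [[-0.77   0.002  0.638]
 [-0.638  0.    -0.77 ]
 [-0.001 -1.     0.001]]
[[371.64829954   0.         316.37181585]
 [  0.         371.64829954 244.99799783]
 [  0.           0.           1.        ]] [[-7.67255161e-04  9.63682920e-01  2.67048012e-01 -7.22897796e-02]
 [-2.66286965e-04 -2.67048278e-01  9.63683115e-01 -1.40069232e-01]
 [ 9.99999670e-01  6.68279439e-04  4.61510370e-04 -1.55582700e-03]
 [ 0.00000000e+00  0.00000000e+00  0.00000000e+00  1.00000000e+00]]
```

View pics/w0.png

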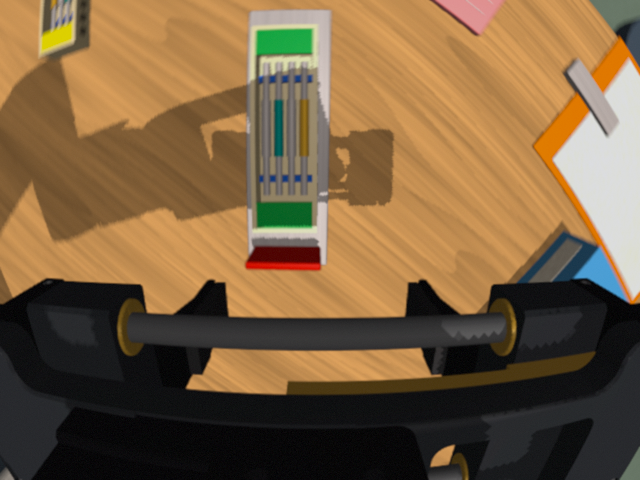

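The wrist view shows the green lips at (285,42) and (284,214), with the red stop at (283,257). I'll project the colour regions onto their height planes.

```bash
cat >> h.py <<'E'
def wplane(d,s,px,z):
    px=np.atleast_2d(np.asarray(px,float));K=d["mtx"]
    q=(px-[K[0,2],K[1,2]])/K[0,0];th=np.linalg.norm(q,axis=1,keepdims=True)
    r=np.hstack([np.sin(th)*q/np.maximum(th,1e-9),np.cos(th)])
    H=np.array(d["hand_eye"]);R=s["tcp_rot"]@H[:3,:3];c=s["tcp_rot"]@H[:3,3]+s["position"]
    r=r@R.T
    return c+r*((z-c[2])/r[:,2:])
def wrect(d,s,col,z,box,mn=60):
    "per blob: area, rect centre, size(mm), long-axis deg"
    m=cv2.inRange(cv2.cvtColor(d["image"],cv2.COLOR_BGR2HSV),*map(np.array,HS[col]))
    k=np.zeros_like(m);a,b,c,e=box;k[b:e,a:c]=m[b:e,a:c]
    cs,_=cv2.findContours(k,cv2.RETR_EXTERNAL,cv2.CHAIN_APPROX_NONE);o=[]
    for q in cs:
        A=cv2.contourArea(q)
        if A<mn: continue
        P=wplane(d,s,q[:,0],z)
        (cx,cy),(w,h),an=cv2.minAreaRect((P[:,:2]*1000).astype(np.float32))
        if w<h: w,h,an=h,w,an+90
        o.append((A,np.array([cx,cy]).round(1),(round(w,1),round(h,1)),round((an+90)%180-90,1),q[:,0].mean(0).round(0)))
    return sorted(o,key=lambda x:x[4][1])
E
python3 - <<'E'
from h import *
s=bot.read_state();d=eyes.capture("wrist")
for o in wrect(d,s,"green",.074,(230,0,350,290)):print("g",o)
for z in (.066,):
  for o in wrect(d,s,"red",z,(230,230,350,290)):print("r",o)
print(models.spot_point("wrist","rack_stop")[:2],models.spot_point("wrist","rack")[:2],models.spot_point("wrist","middle")[:2])
for px in [(250,247),(320,249),(247,266),(321,268)]: print(px,wplane(d,s,px,.066)[0].round(4))
for px in [(250,11),(330,10),(326,264)]: print("plate?",px,wplane(d,s,px,.01)[0].round(4))
c=cv2.resize(d["image"][0:290,230:345],None,fx=4,fy=2.0);cv2.imwrite("pics/c1.png",cv2.resize(d["image"][180:290,230:345],None,fx=5,fy=5,interpolation=cv2.INTER_CUBIC))
E
```

```text
g (1340.5, array([604.9, -71.1]), (46.9, 23.0), -50.5, array([285.,  38.]))
g (1332.0, array([ 489.1, -165. ]), (47.0, 22.7), -51.7, array([283., 211.]))
r (1474.0, array([ 455.1, -188.4]), (67.7, 21.3), -52.2, array([283., 256.]))
[{'point': [0.4367, 0.5483], 'conf': 0.57}] [] [{'point': [0.4467, 0.2598], 'conf': 0.87}]
(250, 247) [ 0.4431 -0.1623  0.066 ]
(320, 249) [ 0.4821 -0.2119  0.066 ]
(247, 266) [ 0.4268 -0.171   0.066 ]
(321, 268) [ 0.4689 -0.2241  0.066 ]
plate? (250, 11) [ 0.6175 -0.0068  0.01  ]
plate? (330, 10) [ 0.6686 -0.0701  0.01  ]
plate? (326, 264) [ 0.4614 -0.2383  0.01  ]
```

View pics/c1.png

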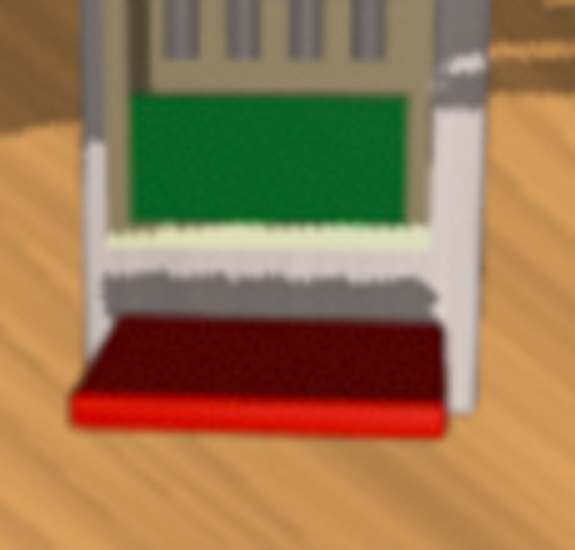

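```bash
python3 - <<'E'
from h import *
s=bot.read_state();d=eyes.capture("wrist")
T=wplane(d,s,[(245,258.6),(318.6,260.6)],.066)[:,:2]*1000
B=wplane(d,s,[(254,243.8),(318.2,244.6)],.010)[:,:2]*1000
m=np.array([547.0,-118.05])
for P in(T,B):
    v=P[1]-P[0];a=np.degrees(np.arctan2(v[1],v[0]));c=P.mean(0)
    print(P.round(1),np.linalg.norm(v).round(1),"ydir",a.round(1),"heading",(a-90).round(1),c.round(1))
for hd in(-140.96,-141.5):
    x=np.array([np.cos(np.radians(hd)),np.sin(np.radians(hd))]);y=np.array([-x[1],x[0]])
    c=T.mean(0);O=c-120*x;print(hd,"rackO",O,"mid in rack",(m-O)@x,(m-O)@y,"gapB",(B.mean(0)-m)@x,(B.mean(0)-m)@y)
# plate long edges
PL=wplane(d,s,[(250,11),(330,10),(326,262),(249,235)],.01)[:,:2]*1000
v=PL[1]-PL[0];print(PL,np.linalg.norm(v));w=PL[1]-PL[2];print(np.degrees(np.arctan2(-w[1],-w[0])))
print("plate centerline end",PL[:2].mean(0),"in mid frame",(PL[:2].mean(0)-m)@x,(PL[:2].mean(0)-m)@y)
E
```

```text
[[ 430.3 -166.3]
 [ 471.1 -219.5]] 67.0 ydir -52.5 heading -142.5 [ 450.7 -192.9]
[[ 428.8 -166.6]
 [ 470.7 -219.8]] 67.7 ydir -51.8 heading -141.8 [ 449.7 -193.2]
-140.96 rackO [ 543.90822814 -117.28443616] mid in rack -1.9191988920917162 2.5420103916203263 gapB 122.8733427902433 -2.948278996938818
-141.5 rackO [ 544.61643613 -118.16621431] mid in rack -1.9377416368286442 1.3928531259731918 gapB 122.89567209340319 -1.7901112264751546
[[ 618.76084887  -10.57154789]
 [ 668.80753482  -74.62716836]
 [ 460.98718789 -238.24789912]
 [ 433.1073531  -156.69105238]] 81.28833427098391
-141.78599957291658
plate centerline end [643.78419184 -42.59935812] in mid frame -122.71322690198102 1.2012882414283297
```

The rack heading is about -141.7° with its origin near (545,-118). The middle cassette sits at rack (-2,+1.5), so it needs about 32 mm of travel. I'll move behind its far end with the fingers half open.

Call:
arm_command --translation '[[-0.43,0,-0.055],[-0.86,0,-0.11],[-0.86,0,-0.11]]' --rotation '[[0,0,0],[0,0,0],[0,0,0]]' --grip '[0.2,0.2,0.2]'

```text
time_s: 3.1
position: [0.5446, -0.1468, 0.2448]
tcp_rot: [[-0.776, 0.002, 0.631], [-0.631, 0.0, -0.776], [-0.002, -1.0, 0.001]]
force: [0.2, -0.4, -0.1]
opening: 0.814
```

Call:
arm_command --translation '[[-0.43,0,-0.055],[-0.86,0,-0.11],[-0.86,0,-0.11]]' --rotation '[[0,0,0],[0,0,0],[0,0,0]]' --grip '[0.2,0.2,0.2]'

```text
time_s: 3.4
position: [0.5923, -0.0965, 0.2446]
tcp_rot: [[-0.775, 0.002, 0.632], [-0.632, 0.0, -0.775], [-0.002, -1.0, 0.001]]
force: [-0.5, -0.0, 0.8]
opening: 0.54
```

Call:
arm_command --translation '[[-0.43,0,-0.055],[-0.86,0,-0.11],[-0.86,0,-0.11]]' --rotation '[[0,0.022,0],[0,0.022,0],[0,0.022,0]]' --grip '[0.2,0.2,0.2]'

```text
time_s: 3.7
position: [0.64, -0.0464, 0.2445]
tcp_rot: [[-0.789, 0.002, 0.614], [-0.614, 0.0, -0.789], [-0.002, -1.0, 0.001]]
force: [-0.2, 0.0, 0.2]
opening: 0.41
```

Call:
arm_command --translation '[[0,0.5,0],[0,1,0],[0,1,0]]' --rotation '[[0,0,0],[0,0,0],[0,0,0]]' --grip '[0.2,0.2,0.2]'

```text
time_s: 4.0
position: [0.6328, -0.048, 0.159]
tcp_rot: [[-0.791, -0.014, 0.612], [-0.612, 0.003, -0.791], [0.009, -1.0, -0.01]]
force: [-0.7, -0.3, -0.5]
opening: 0.404
```

```bash
cat >> h.py <<'E'
O=np.array([.5449,-.1183]);hd=np.radians(-141.7);X=np.array([np.cos(hd),np.sin(hd)]);Y=np.array([-X[1],X[0]])
def inrack(p):
    p=np.asarray(p)[...,:2]-O;return np.stack([p@X,p@Y],-1)*1000
E
python3 - <<'E'
from h import *
s=bot.read_state();d=eyes.capture("wrist");R=s["tcp_rot"]
print(s["position"],R.round(3),"rack mm",inrack(s["position"]),"toolx hd",np.degrees(np.arctan2(R[1,0],R[0,0])),s["opening"],s["force"])
cv2.imwrite("pics/w1.png",d["image"])
E
```

```text
[ 0.63282571 -0.04801729  0.15899011] [[-0.791 -0.014  0.612]
 [-0.612  0.003 -0.791]
 [ 0.009 -1.    -0.01 ]] rack mm [-112.56176602   -0.66170056] toolx hd -142.2856187636215 0.4044545589215501 [-0.71441517 -0.2611062  -0.45096541]
```

View pics/w1.png

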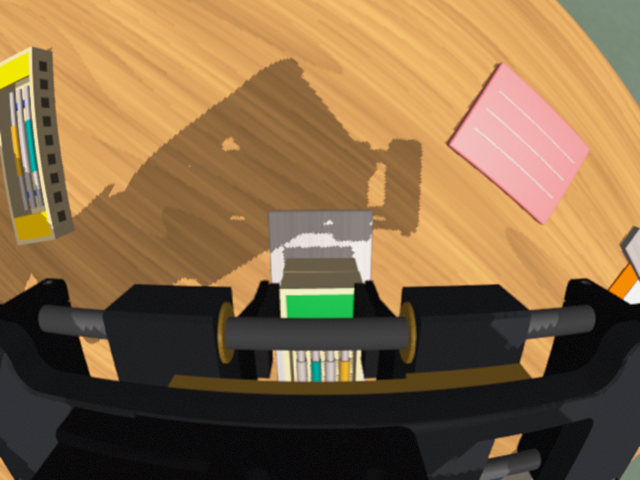

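Call:
arm_command --translation '[[-0.05,0,0],[-0.05,0,0]]' --rotation '[[0,0,0],[0,0,0]]' --grip '[0.2,0.2]'

```text
time_s: 4.25
position: [0.6433, -0.0455, 0.1672]
tcp_rot: [[-0.79, 0.005, 0.613], [-0.613, -0.001, -0.79], [-0.003, -1.0, 0.004]]
force: [-0.4, 1.0, 0.8]
opening: 0.399
```

Call:
arm_command --translation '[[0,0.5,0],[0,0.8,0],[0,0.8,0],[0,0.8,0]]' --rotation '[[0,0,0],[0,0,0],[0,0,0],[0,0,0]]' --grip '[0.2,0.2,0.2,0.2]'

```text
time_s: 4.65
position: [0.6425, -0.0449, 0.1021]
tcp_rot: [[-0.79, 0.002, 0.613], [-0.613, -0.001, -0.79], [-0.002, -1.0, 0.002]]
force: [-0.7, -0.3, 0.1]
opening: 0.398
```

```bash
python3 - <<'E'
from h import *
s=bot.read_state();R=s["tcp_rot"]
print(s["position"],R.round(3),"rack mm",inrack(s["position"]),"toolx hd",np.degrees(np.arctan2(R[1,0],R[0,0])),s["opening"],s["force"],s["joint_positions"])
E
```

```text
[ 0.64247001 -0.04489765  0.10213488] [[-0.79   0.002  0.613]
 [-0.613 -0.001 -0.79 ]
 [-0.002 -1.     0.002]] rack mm [-122.06386946    2.86741675] toolx hd -142.16983458299725 0.3980709343647554 [-0.68011814 -0.29058494  0.0608424 ] [-1.39211512e+01  4.16655435e+01  8.55714562e+01 -2.38566860e-03
  5.26204445e+01  3.82502150e+01]
```

Call:
arm_command --translation '[[0,0.2,-0.02],[0,0.37,-0.02],[0,0.37,-0.02],[0,0.37,-0.02]]' --rotation '[[0,-0.008,0],[0,-0.008,0],[0,-0.008,0],[0,-0.008,0]]' --grip '[0.2,0.2,0.2,0.2]'

```text
time_s: 5.05
position: [0.6409, -0.0435, 0.0717]
tcp_rot: [[-0.785, 0.001, 0.62], [-0.62, -0.0, -0.785], [-0.001, -1.0, 0.001]]
force: [-0.4, -0.1, 0.4]
opening: 0.4
```

Call:
arm_command --translation '[[0.08,0,0],[0.16,0,0],[0.24,0,0],[0.3,0,0],[0.35,0,0]]' --rotation '[[0,0,0],[0,0,0],[0,0,0],[0,0,0],[0,0,0]]' --grip '[0.2,0.2,0.2,0.2,0.2]'

```text
time_s: 5.55
position: [0.6188, -0.0611, 0.0715]
tcp_rot: [[-0.785, 0.002, 0.619], [-0.619, 0.0, -0.785], [-0.002, -1.0, 0.001]]
force: [2.1, 0.9, 1.8]
opening: 0.403
```

Call:
arm_command --translation '[[0.04,0,0],[0.08,0,0],[0.12,0,0],[0.16,0,0],[0.2,0,0]]' --rotation '[[0,0,0],[0,0,0],[0,0,0],[0,0,0],[0,0,0]]' --grip '[0.2,0.2,0.2,0.2,0.2]'

```text
time_s: 6.05
position: [0.6058, -0.0707, 0.071]
tcp_rot: [[-0.785, 0.0, 0.62], [-0.62, 0.0, -0.785], [-0.0, -1.0, 0.0]]
force: [1.4, 1.1, 1.0]
opening: 0.4
```

```bash
python3 - <<'E'
from h import *
s=bot.read_state();R=s["tcp_rot"]
print(s["position"],R.round(3),"rack mm",inrack(s["position"]),"toolx hd",np.degrees(np.arctan2(R[1,0],R[0,0])),s["opening"],s["force"])
E
```

```text
[ 0.60579499 -0.07074518  0.07095673] [[-0.785  0.     0.62 ]
 [-0.62   0.    -0.785]
 [-0.    -1.     0.   ]] rack mm [-77.26242684   0.42153852] toolx hd -141.69048309360033 0.40037987955339777 [1.40152213 1.07540518 1.04754612]
```

Call:
arm_command --translation '[[0.03,0,0],[0.06,0,0],[0.06,0,0]]' --rotation '[[0,0,0],[0,0,0],[0,0,0]]' --grip '[0.2,0.2,0.2]'

```text
time_s: 6.35
position: [0.6037, -0.0728, 0.0711]
tcp_rot: [[-0.786, 0.004, 0.619], [-0.619, 0.002, -0.786], [-0.004, -1.0, 0.001]]
force: [6.1, 5.6, -0.2]
opening: 0.402
```

Call:
arm_command --translation '[[0.02,0,0],[0.03,0,0],[0.03,0,0]]' --rotation '[[0,0,0],[0,0,0],[0,0,0]]' --grip '[0.2,0.2,0.2]'

```text
time_s: 6.65
position: [0.6038, -0.0731, 0.0715]
tcp_rot: [[-0.786, 0.008, 0.618], [-0.618, 0.003, -0.786], [-0.008, -1.0, 0.003]]
force: [9.7, 9.6, -0.1]
opening: 0.394
```

Contact with the stop shows as a stall at about 14 N. I'll back off, rise, and look from the stop side.

Call:
arm_command --translation '[[-0.2,0,0],[-0.4,0,0],[-0.4,-0.3,0],[-0.4,-0.9,0],[-0.4,-0.9,0]]' --rotation '[[0,0,0],[0,0,0],[0,0,0],[0,0,0],[0,0,0]]' --grip '[0.2,0.2,0.2,0.2,-1]'

```text
time_s: 7.15
position: [0.6282, -0.0563, 0.148]
tcp_rot: [[-0.784, 0.008, 0.62], [-0.62, -0.003, -0.784], [-0.005, -1.0, 0.008]]
force: [1.0, -0.1, 0.3]
opening: 0.435
```

Call:
arm_command --translation '[[0.2,-0.5,0],[0.6,-0.95,0],[0.8,-0.95,0],[0.8,-0.95,0]]' --rotation '[[0,0,0],[0,0,0],[0,0,0],[0,0,0]]' --grip '[-1,-1,-1,-1]'

```text
time_s: 7.55
position: [0.5727, -0.096, 0.2189]
tcp_rot: [[-0.786, -0.002, 0.618], [-0.618, -0.0, -0.786], [0.002, -1.0, -0.001]]
force: [0.9, 0.1, -0.3]
opening: 0.768
```

Call:
arm_command --translation '[[0.5,-0.2,0],[0.95,-0.2,0],[0.95,-0.2,0]]' --rotation '[[0,0,0],[0,0,0],[0,0,0]]' --grip '[-1,-1,-1]'

```text
time_s: 7.85
position: [0.5118, -0.1428, 0.233]
tcp_rot: [[-0.787, -0.006, 0.618], [-0.618, 0.002, -0.787], [0.004, -1.0, -0.006]]
force: [0.3, 0.2, -0.5]
opening: 0.975
```

Call:
arm_command --translation '[[0.5,0,0],[0.7,0,0],[0.7,0,0],[0.7,0,0]]' --rotation '[[0,0,0],[0,0,0],[0,0,0],[0,0,0]]' --grip '[-1,-1,-1,-1]'

```text
time_s: 8.25
position: [0.4719, -0.1762, 0.2339]
tcp_rot: [[-0.785, -0.001, 0.619], [-0.619, 0.002, -0.785], [-0.0, -1.0, -0.002]]
force: [-0.3, 0.2, 0.6]
opening: 0.996
```

```bash
python3 - <<'E'
from h import *
s=bot.read_state();d=eyes.capture("wrist");R=s["tcp_rot"]
print(s["position"],R.round(3),"rack mm",inrack(s["position"]),"toolx hd",np.degrees(np.arctan2(R[1,0],R[0,0])))
for c,z in(("green",.074),("blue",.042),("red",.066)):
    for o in wrect(d,s,c,z,(220,0,420,290)):print(c,o,inrack(o[1]/1000).round(1))
cv2.imwrite("pics/c2.png",cv2.resize(d["image"][0:300,200:440],None,fx=2,fy=2,interpolation=cv2.INTER_CUBIC))
E
```

```text
[ 0.47193844 -0.17621431  0.23389207] [[-0.785 -0.001  0.619]
 [-0.619  0.002 -0.785]
 [-0.    -1.    -0.002]] rack mm [93.15258418  0.22973637] toolx hd -141.73126393142982
green (1506.0, array([582. , -89.2]), (47.0, 22.4), -51.6, array([318.,  62.])) [-47.2   0.2]
green (1441.5, array([ 465.1, -181.1]), (47.1, 22.5), -51.7, array([318., 242.])) [101.5  -0.2]
blue (808.5, array([607.1, -67.9]), (46.2, 15.7), -51.7, array([317.,  35.])) [-80.  -1.]
red (243.0, array([ 451.9, -190.9]), (68.2, 16.7), -56.5, array([315., 261.])) [118.   -0.7]
```

View pics/c2.png

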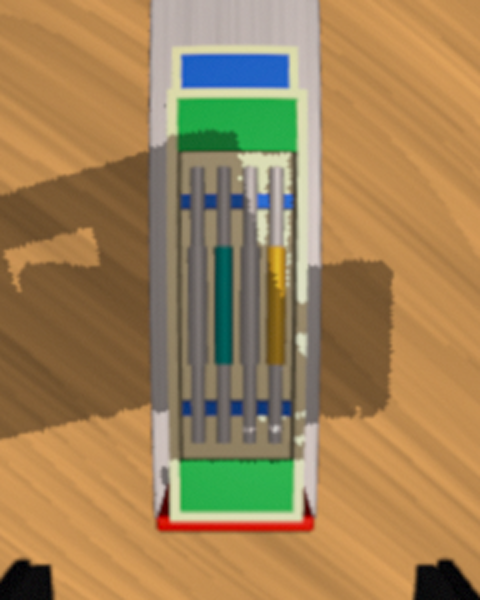

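The middle cassette is against the red stop at rack y≈0, yawed only about -0.15°, and the blue lip at the far end is uncovered. Next, the loose cassette.

Call:
arm_command --translation '[[-0.34,0,-0.42],[-0.68,0,-0.83],[-0.68,0,-0.83]]' --rotation '[[0,0,0],[0,0,0],[0,0,0]]' --grip '[-1,-1,-1]'

```text
time_s: 8.6
position: [0.4724, -0.0855, 0.2343]
tcp_rot: [[-0.781, -0.003, 0.624], [-0.624, 0.003, -0.781], [0.0, -1.0, -0.004]]
force: [-0.7, -0.6, 0.4]
opening: 0.996
```

Call:
arm_command --translation '[[-0.34,0,-0.42],[-0.68,0,-0.83],[-0.68,0,-0.83]]' --rotation '[[0,0,0],[0,0,0],[0,0,0]]' --grip '[-1,-1,-1]'

```text
time_s: 8.9
position: [0.4743, -0.0005, 0.2346]
tcp_rot: [[-0.781, -0.001, 0.625], [-0.625, 0.002, -0.781], [-0.0, -1.0, -0.002]]
force: [-0.5, -0.3, 0.7]
opening: 0.996
```

Call:
arm_command --translation '[[-0.34,0,-0.42],[-0.68,0,-0.83],[-0.68,0,-0.83]]' --rotation '[[0,0,0],[0,0,0],[0,0,0]]' --grip '[-1,-1,-1]'

```text
time_s: 9.2
position: [0.4764, 0.0844, 0.2348]
tcp_rot: [[-0.781, 0.0, 0.624], [-0.624, 0.001, -0.781], [-0.001, -1.0, -0.001]]
force: [0.5, -0.6, -0.5]
opening: 1.003
```

Call:
arm_command --translation '[[-0.34,0,-0.42],[-0.68,0,-0.83],[-0.68,0,-0.83],[-0.68,0,-0.83]]' --rotation '[[0,-0.088,0],[0,-0.088,0],[0,-0.088,0],[0,-0.088,0]]' --grip '[-1,-1,-1,-1]'

```text
time_s: 9.6
position: [0.4782, 0.1664, 0.2347]
tcp_rot: [[-0.723, 0.0, 0.691], [-0.691, -0.001, -0.723], [0.001, -1.0, 0.001]]
force: [-0.3, -0.3, 0.8]
opening: 0.999
```

```bash
cat > loose.py <<'E'
from h import *
s=bot.read_state();d=eyes.capture("wrist");R=s["tcp_rot"]
print(s["position"],R.round(3),"toolx hd",np.degrees(np.arctan2(R[1,0],R[0,0])))
L=wrect(d,s,"yellow",.032,(200,0,440,290))
for o in L:print(o)
p=[o[1] for o in L if o[0]>500];c=(p[0]+p[-1])/2;v=p[-1]-p[0]
print("c",c,"len",np.linalg.norm(v),"hd",np.degrees(np.arctan2(v[1],v[0])))
dw=np.append(c/1000-s["position"][:2],0);print("tool shift mm",(R.T@dw*1000).round(1))
E
python3 loose.py
```

```text
[0.47815572 0.16641274 0.23467307] [[-0.723  0.     0.691]
 [-0.691 -0.001 -0.723]
 [ 0.001 -1.     0.001]] toolx hd -136.28749649110554
(1199.0, array([587.7, 275.5]), (48.2, 23.4), -46.1, array([314.,  57.]))
(1080.0, array([480.6, 172.4]), (47.2, 22.0), -46.2, array([315., 216.]))
c [534.15 223.95] len 148.66075474044925 hd -136.09017821123103
tool shift mm [-80.2  -0.   -2.9]
```

Call:
arm_command --translation '[[-0.5,0,-0.036],[-1,0.4,-0.036],[-1,0.8,-0.036],[-1,0.8,-0.036]]' --rotation '[[0,-0.003,0],[0,-0.003,0],[0,-0.003,0],[0,-0.003,0]]' --grip '[-1,-1,-1,-1]'

```text
time_s: 10.05
position: [0.5315, 0.2216, 0.1667]
tcp_rot: [[-0.723, -0.01, 0.691], [-0.691, -0.003, -0.723], [0.009, -1.0, -0.005]]
force: [-1.0, -0.3, -0.2]
opening: 0.999
```

Call:
arm_command --translation '[[0,0.5,0],[0,0.95,0],[0,0.95,0],[0,0.95,0]]' --rotation '[[0,0,0],[0,0,0],[0,0,0],[0,0,0]]' --grip '[-1,-1,-1,-1]'

```text
time_s: 10.45
position: [0.5339, 0.2226, 0.0959]
tcp_rot: [[-0.723, -0.0, 0.691], [-0.691, -0.0, -0.723], [0.0, -1.0, -0.0]]
force: [1.2, 0.0, 0.7]
opening: 1.003
```

```bash
python3 - <<'E'
from h import *
s=bot.read_state();R=s["tcp_rot"];print(s["position"],R.round(3),"hd",np.degrees(np.arctan2(R[1,0],R[0,0])))
print("shift mm",R.T@(np.array([.53415,.22395,.030])-s["position"])*1000)
E
```

```text
[0.53393356 0.22259525 0.09592634] [[-0.723 -0.     0.691]
 [-0.691 -0.    -0.723]
 [ 0.    -1.    -0.   ]] hd -136.3204092467914
shift mm [-1.12310764 65.92585303 -0.8276392 ]
```

Call:
arm_command --translation '[[-0.014,0.4,-0.01],[-0.014,0.7,-0.01],[-0.014,0.82,-0.01],[-0.014,0.82,-0.01],[-0.014,0.82,-0.01]]' --rotation '[[0,0,0],[0,-0.003,0],[0,-0.003,0],[0,-0.003,0],[0,-0.003,0]]' --grip '[-1,-1,-1,-1,-1]'

```text
time_s: 10.95
position: [0.5353, 0.2252, 0.0312]
tcp_rot: [[-0.72, 0.003, 0.694], [-0.694, 0.001, -0.72], [-0.003, -1.0, 0.002]]
force: [0.2, -0.0, 0.1]
opening: 1.0
```

Call:
arm_command --translation '[[0,0,0],[0,0,0],[0,0,0],[0,0,0],[0,0,0]]' --rotation '[[0,0,0],[0,0,0],[0,0,0],[0,0,0],[0,0,0]]' --grip '[1,1,1,1,1]'

```text
time_s: 11.45
position: [0.5344, 0.2251, 0.0296]
tcp_rot: [[-0.72, 0.001, 0.694], [-0.694, -0.0, -0.72], [-0.001, -1.0, 0.001]]
force: [0.3, -0.9, 2.2]
opening: 0.641
```

Call:
arm_command --translation '[[0,0,0],[0,0,0],[0,0,0],[0,0,0]]' --rotation '[[0,0,0],[0,0,0],[0,0,0],[0,0,0]]' --grip '[1,1,1,1]'

```text
time_s: 11.85
position: [0.5344, 0.2251, 0.0296]
tcp_rot: [[-0.72, 0.001, 0.694], [-0.694, -0.0, -0.72], [-0.001, -1.0, 0.001]]
force: [0.8, -2.6, 3.6]
opening: 0.642
```

Gripped: opening 0.642 is 55.9 mm, which matches the 56 mm width. Lift and carry.

Call:
arm_command --translation '[[0,-0.2,0],[0,-0.5,0],[0,-0.8,0],[0,-1,0]]' --rotation '[[0,0,0],[0,0,0],[0,0,0],[0,0,0]]' --grip '[1,1,1,1]'

```text
time_s: 12.25
position: [0.5331, 0.2254, 0.1098]
tcp_rot: [[-0.72, -0.001, 0.694], [-0.694, 0.0, -0.72], [0.001, -1.0, -0.001]]
force: [1.2, 0.3, -1.3]
opening: 0.638
```

Call:
arm_command --translation '[[0,-0.35,0],[0,-0.7,0],[0,-1,0],[0,-1,0]]' --rotation '[[0,0,0],[0,0,0],[0,0,0],[0,0,0]]' --grip '[1,1,1,1]'

```text
time_s: 12.65
position: [0.5352, 0.2258, 0.1917]
tcp_rot: [[-0.72, 0.005, 0.694], [-0.694, 0.002, -0.72], [-0.005, -1.0, 0.002]]
force: [1.3, 0.1, -2.4]
opening: 0.641
```

Call:
arm_command --translation '[[0.15,0,0.17],[0.35,0,0.4],[0.55,0,0.62],[0.71,0,0.795]]' --rotation '[[0,0,0],[0,0,0],[0,0,0],[0,0,0]]' --grip '[1,1,1,1]'

```text
time_s: 13.05
position: [0.5354, 0.1389, 0.187]
tcp_rot: [[-0.72, -0.005, 0.694], [-0.694, -0.0, -0.72], [0.004, -1.0, -0.003]]
force: [1.1, 0.3, -2.5]
opening: 0.641
```

Call:
arm_command --translation '[[0.23,0,0.26],[0.47,0,0.53],[0.71,0,0.795]]' --rotation '[[0,0,0],[0,0,0],[0,0,0]]' --grip '[1,1,1]'

```text
time_s: 13.35
position: [0.5387, 0.0541, 0.1871]
tcp_rot: [[-0.72, -0.005, 0.694], [-0.694, 0.001, -0.72], [0.003, -1.0, -0.004]]
force: [0.3, -0.0, -2.1]
opening: 0.642
```

Call:
arm_command --translation '[[0.23,0,0.26],[0.47,0,0.53],[0.71,0,0.795]]' --rotation '[[0,0,0],[0,0,0],[0,0,0]]' --grip '[1,1,1]'

```text
time_s: 13.65
position: [0.542, -0.031, 0.1871]
tcp_rot: [[-0.72, -0.004, 0.694], [-0.694, 0.002, -0.72], [0.002, -1.0, -0.004]]
force: [-0.7, 0.1, -1.8]
opening: 0.64
```

Call:
arm_command --translation '[[0.23,0,0.26],[0.45,0,0.5],[0.62,0,0.7],[0.71,0,0.795],[0.71,0,0.795]]' --rotation '[[0,0.03,0],[0,0.06,0],[0,0.094,0],[0,0.094,0],[0,0.094,0]]' --grip '[1,1,1,1,1]'

```text
time_s: 14.15
position: [0.5461, -0.1164, 0.1878]
tcp_rot: [[-0.786, -0.002, 0.619], [-0.619, 0.001, -0.786], [0.001, -1.0, -0.003]]
force: [-0.6, -0.2, -1.9]
opening: 0.645
```

```bash
cat > st.py <<'E'
from h import *
import sys
s=bot.read_state();R=s["tcp_rot"];print(s["time_s"],s["position"].round(4),R.round(3).tolist(),"hd",np.degrees(np.arctan2(R[1,0],R[0,0])),s["opening"],s["force"])
print("rack",inrack(s["position"]));print("shift mm",R.T@(np.array([.5474,-.1155,.120])-s["position"])*1000)
d=eyes.capture("wrist");cv2.imwrite("pics/%s.png"%sys.argv[1],d["image"])
E
python3 st.py w3
```

```text
14.15 [ 0.5461 -0.1164  0.1878] [[-0.786, -0.002, 0.619], [-0.619, 0.001, -0.786], [0.001, -1.0, -0.003]] hd -141.77859198127132 0.6450803761820015 [-0.64080902 -0.15230637 -1.90184292]
rack [-2.12050904 -0.76657035]
shift mm [-1.65078613 67.80497432  0.28717117]
```

View pics/w3.png

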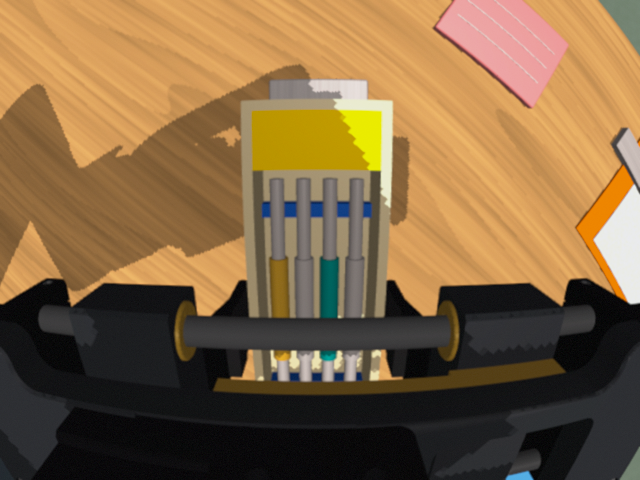

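The cassette is held straight between the fingers, with its rear yellow lip at (316,140). I'll descend close to the stack, then measure the held lip.

Call:
arm_command --translation '[[-0.02,0.25,0],[-0.02,0.5,0],[-0.02,0.75,0],[-0.02,0.9,0],[-0.02,0.9,0]]' --rotation '[[0,0,0],[0,0,0],[0,0,0],[0,0,0],[0,0,0]]' --grip '[1,1,1,1,1]'

```text
time_s: 14.7
position: [0.5466, -0.113, 0.1155]
tcp_rot: [[-0.784, -0.004, 0.621], [-0.621, 0.002, -0.784], [0.002, -1.0, -0.005]]
force: [-0.3, 0.1, -1.8]
opening: 0.641
```

```bash
python3 st.py w4; python3 - <<'E'
from h import *
s=bot.read_state();d=eyes.capture("wrist");R=s["tcp_rot"];z=s["position"][2]+.0024
for o in wrect(d,s,"yellow",z,(200,0,440,290),300):
    print(o, inrack(o[1]/1000), R.T@(np.append(o[1]/1000,z)-s["position"])*1000)
E
```

```text
14.7 [ 0.5466 -0.113   0.1155] [[-0.784, -0.004, 0.621], [-0.621, 0.002, -0.784], [0.002, -1.0, -0.005]] hd -141.61408943481752 0.6410839948640771 [-0.29734178  0.10348563 -1.7798227 ]
rack [-4.60869197 -3.11762368]
shift mm [ 0.92470531 -4.50683438  2.44796185]
(7460.5, array([604.7, -66.4]), (47.6, 22.7), -52.1, array([317., 140.])) [-79.09615871  -3.66710753] [-74.15123136  -2.46772306  -1.50006826]
```

Call:
arm_command --translation '[[0.015,0,0.032],[0.015,0.06,0.032],[0.015,0.1,0.032],[0.015,0.1,0.032]]' --rotation '[[0,0,0],[0,0,0],[0,0,0],[0,0,0]]' --grip '[1,1,1,1]'

```text
time_s: 15.2
position: [0.5484, -0.1175, 0.1091]
tcp_rot: [[-0.785, -0.001, 0.62], [-0.62, 0.0, -0.785], [0.0, -1.0, -0.001]]
force: [-0.1, 0.5, -1.9]
opening: 0.645
```

```bash
python3 st.py w5; python3 - <<'E'
from h import *
s=bot.read_state();d=eyes.capture("wrist");R=s["tcp_rot"];z=s["position"][2]+.0024
for o in wrect(d,s,"yellow",z,(200,0,440,290),300):
    print(o, inrack(o[1]/1000), R.T@(np.append(o[1]/1000,z)-s["position"])*1000)
c=eyes.capture("side");cv2.imwrite("pics/s2.png",cv2.resize(c["image"][130:270,260:460],None,fx=4,fy=4,interpolation=cv2.INTER_CUBIC))
E
```

```text
15.2 [ 0.5484 -0.1175  0.1091] [[-0.785, -0.001, 0.62], [-0.62, 0.0, -0.785], [0.0, -1.0, -0.001]] hd -141.7135391717859 0.6446517721492838 [-0.11044206  0.54482068 -1.86967229]
rack [-3.26525517  1.52164136]
shift mm [ -0.4279957 -10.8975998  -2.1771426]
(7491.5, array([605.8, -70.3]), (47.6, 22.7), -52.2, array([317., 140.])) [-7.75422745e+01  7.52772507e-02] [-74.17704653  -2.41564038  -1.50846864]
```

Call:
arm_command --translation '[[0,0.02,-0.008],[0,0.04,-0.008],[0,0.04,-0.008],[0,0.04,-0.008]]' --rotation '[[0,0,0],[0,0,0],[0,0,0],[0,0,0]]' --grip '[1,1,1,1]'

```text
time_s: 15.75
position: [0.5483, -0.1169, 0.1061]
tcp_rot: [[-0.785, -0.0, 0.62], [-0.62, 0.0, -0.785], [0.0, -1.0, -0.0]]
force: [-0.1, 0.1, -2.4]
opening: 0.646
```

Call:
arm_command --translation '[[0,0.01,0],[0,0.015,0],[0,0.015,0]]' --rotation '[[0,0,0],[0,0,0],[0,0,0]]' --grip '[1,1,1]'

```text
time_s: 16.05
position: [0.5483, -0.1169, 0.1049]
tcp_rot: [[-0.785, -0.0, 0.62], [-0.62, 0.0, -0.785], [0.0, -1.0, -0.0]]
force: [0.9, -0.3, -2.7]
opening: 0.643
```

Call:
arm_command --translation '[[0,0.01,0],[0,0.015,0],[0,0.015,0]]' --rotation '[[0,0,0],[0,0,0],[0,0,0]]' --grip '[1,1,1]'

```text
time_s: 16.35
position: [0.5483, -0.1169, 0.1037]
tcp_rot: [[-0.785, -0.0, 0.62], [-0.62, 0.0, -0.785], [0.0, -1.0, -0.0]]
force: [0.7, 0.7, -1.7]
opening: 0.64
```

Call:
arm_command --translation '[[0,0.01,0],[0,0.01,0],[0,0.01,0]]' --rotation '[[0,0,0],[0,0,0],[0,0,0]]' --grip '[1,1,1]'

```text
time_s: 16.65
position: [0.5484, -0.117, 0.1036]
tcp_rot: [[-0.785, 0.0, 0.62], [-0.62, -0.0, -0.785], [-0.0, -1.0, 0.0]]
force: [-1.7, 0.9, 4.2]
opening: 0.639
```

Contact came at z=0.1036, as predicted, with +4 N. Release and rise straight up.

Call:
arm_command --translation '[[0,0,0],[0,0,0],[0,0,0],[0,0,0],[0,0,0]]' --rotation '[[0,0,0],[0,0,0],[0,0,0],[0,0,0],[0,0,0]]' --grip '[-0.7,-0.7,-0.7,-0.7,-0.7]'

```text
time_s: 17.15
position: [0.5484, -0.117, 0.1028]
tcp_rot: [[-0.785, -0.0, 0.62], [-0.62, 0.0, -0.785], [0.0, -1.0, -0.0]]
force: [0.2, -1.0, 0.1]
opening: 0.845
```

Call:
arm_command --translation '[[0,-0.15,0],[0,-0.4,0],[0,-0.7,0],[0,-1,0]]' --rotation '[[0,0,0],[0,0,0],[0,0,0],[0,0,0]]' --grip '[-0.7,-0.7,-0.7,-0.7]'

```text
time_s: 17.55
position: [0.5483, -0.1169, 0.1844]
tcp_rot: [[-0.785, 0.0, 0.62], [-0.62, -0.0, -0.785], [-0.0, -1.0, 0.0]]
force: [-0.2, 0.5, -0.2]
opening: 0.847
```

Call:
arm_command --translation '[[0.3,-0.3,0],[0.7,-0.6,0],[0.95,-0.8,0],[0.95,-0.8,0],[0.95,-0.8,0]]' --rotation '[[0,0,0],[0,0,0],[0,0,0],[0,0,0],[0,0,0]]' --grip '[-1,-1,-1,-1,-1]'

```text
time_s: 18.05
position: [0.4889, -0.1642, 0.2478]
tcp_rot: [[-0.785, 0.002, 0.619], [-0.619, -0.001, -0.785], [-0.001, -1.0, 0.002]]
force: [0.2, 0.1, -0.4]
opening: 0.994
```

Call:
arm_command --translation '[[0.2,0,0],[0.35,0,0],[0.35,0,0],[0.35,0,0]]' --rotation '[[0,0,0],[0,0,0],[0,0,0],[0,0,0]]' --grip '[-1,-1,-1,-1]'

```text
time_s: 18.45
position: [0.4669, -0.1811, 0.2465]
tcp_rot: [[-0.785, -0.0, 0.62], [-0.62, 0.001, -0.785], [-0.0, -1.0, -0.001]]
force: [0.9, -0.4, 0.8]
opening: 0.999
```

```bash
python3 - <<'E'
from h import *
s=bot.read_state();d=eyes.capture("wrist");R=s["tcp_rot"]
print(s["time_s"],s["position"],"rack mm",inrack(s["position"]),s["force"])
for c,z in(("yellow",.106),("green",.074),("blue",.042),("red",.066)):
    for o in wrect(d,s,c,z,(220,0,420,300)):print(c,o,inrack(o[1]/1000).round(1))
sd=eyes.capture("side")
a=cv2.resize(d["image"][0:300,200:440],(400,500),interpolation=cv2.INTER_CUBIC)
b=cv2.resize(sd["image"][165:265,300:420][:, :80],(400,500),interpolation=cv2.INTER_CUBIC) if 0 else cv2.resize(sd["image"][160:270,300:420],(400,500*110*400//(120*500)*1),interpolation=cv2.INTER_CUBIC)
b=cv2.copyMakeBorder(b,0,max(0,500-b.shape[0]),0,0,cv2.BORDER_CONSTANT)[:500]
cv2.imwrite("pics/f1.png",np.hstack([a,b]))
E
```

```text
18.45 [ 0.466908   -0.18113527  0.24646653] rack mm [100.1502608    0.97383339] [ 0.88732666 -0.39628119  0.80717793]
yellow (1575.0, array([604.7, -70.4]), (47.9, 22.0), -51.7, array([316.,  12.])) [-76.6  -0.5]
yellow (1676.5, array([ 488.4, -162.3]), (46.9, 21.8), -51.7, array([317., 202.])) [71.6 -0.5]
green (1103.5, array([ 463.8, -182.2]), (46.9, 18.7), -51.7, array([317., 233.])) [ 1.032e+02 -1.000e-01]
red (330.0, array([ 453. , -190.3]), (67.7, 14.9), -51.7, array([315., 250.])) [116.7  -0.5]
```

View pics/f1.png

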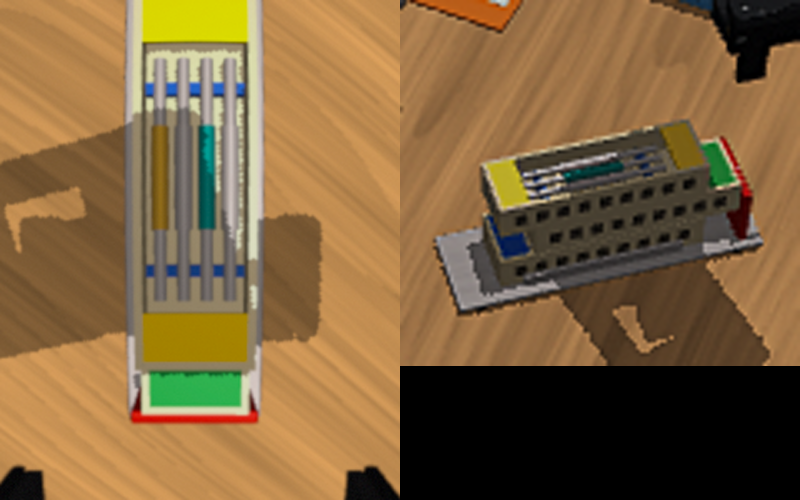

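The cassettes are staggered as asked. Yellow's centre is 29.7 mm back from green's (target 30), y differs by 0.5 mm or less, and the yaw matches. The green lip by the stop shows, and so does the blue lip at the far end. Handing in.

```bash
python3 -c "
from rig import bot;print(bot.hand_in())"
```

```text
the job is handed in; nothing more can be done
None
```

The job is done and handed in at about 18.5 s of the 58 s allowed.

- **Green-lipped cassette:** I pushed it along the blue-lipped one with two half-open fingers until it stalled against the red stop at about 14 N. The blue lip at the far end is uncovered.
- **Yellow-lipped cassette:** I gripped it across its width, carried it over level, and lowered it in 1 mm steps. I opened the fingers only at contact, which came at about 4 N and at the predicted height.

**Last checks**
- The final wrist and side pictures show a level stack. The green lip next to the stop and the blue lip at the other end are both uncovered.
- Yellow's centre is 29.7 mm back from green's, against a target of 30 mm. Its sideways offset is about 0.5 mm and its yaw matches the rack.
- Green's outer lip edge did not shift when yellow was set down.
- The gripper was clear of everything, and the tool readings never passed about 14 N.

**Disagreements**
- My first estimate of the rack origin was about 2.8 mm off along the rack's length. I corrected it using green's position at the stop.
- Sideways readings from the camera and the arm differed by 1–1.5 mm, so I set yellow down on a compromise between them.
- I did not measure the glove box, pad and cup again, but the arm never went near them.

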